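# Change the mill over to the short jar

### The job

The nuts are done, so change the mill over: unlock the tall steel jar from the mill (press it down against the spring, turn it anticlockwise seen from above as far as its slots, lift it out) and stand it upright on the smeared cake board beside the pot of colour. Then fit the short steel jar: lugs into the collar's slots, press down, turn clockwise to the stop and let it spring up into the catches, so that it is locked. Leave the bottles, the sprinkle jar and the pot standing where they are.

Things in the scene. Friction and masses are not known exactly. Their poses are not given: they have to be found in the camera images.
- mill: The mill's drive base, fixed: round, white, 140 mm in diameter, 95 mm tall, a steel bayonet collar (119 mm across, bore 69 mm with a 2 mm bevel) on top. Origin: centre of its underside. Its x axis, both ways, points at the two catches (black bars on the collar); the two slots (black dots) lie 80 degrees anticlockwise of the catches, seen from above.
- mill_socket (a point): Centre of the collar's top face; axes as the mill's. Height of a jar's foot under this point: 3 mm with the lugs on top of the collar, out of the slots; about 7 mm standing in the slots, spring unpressed; 12 mm locked in the catches; more than 16 mm needed to turn; 18.5 mm at the bottom.
- mill_slot (a point): Mouth of one slot, 37.5 mm from the collar's centre, on its top face; the other is across the bore. A slot is 17 mm wide (a lug 12 mm) and reaches 41 mm from the axis. Its anticlockwise side is solid: from here a pressed-down lug can only go clockwise, under the 8 mm thick lip.
- mill_catch (a point): Over one catch, 37.5 mm from the collar's centre, on its top face, 80 degrees clockwise of mill_slot; the other is across the bore. The lip is cut away 4 mm deep from below here, so that a lug springs up into it and can not turn back until pressed down; 3 degrees beyond is a solid stop.
- coupling (a joint): Sprung rubber coupling in the mill's well that pushes a jar up by its foot: 0 free (its top 7 mm under the collar's top, 3 N), 0.005 m with a jar locked (8 N), 0.009 m when a jar can turn (12 N), 0.0115 m at its stop (14.5 N).
- tall_jar: Steel jar, mouth down: a cylinder 56 mm in diameter, 125 mm tall overall, about 300 g, on a black collar (lowest 22 mm, 64 mm in diameter). Two lugs on the collar point along its +x and -x: 12 mm wide, to 38 mm from the axis, 3 to 8 mm above the foot; a bar on top lies in line with them; half a turn makes no difference. Origin: centre of its foot. It starts locked on the mill.
- short_jar: Steel jar, mouth down: a cylinder 56 mm in diameter, 80 mm tall overall, about 220 g, on a black collar (lowest 22 mm, 64 mm in diameter). Two lugs on the collar point along its +x and -x: 12 mm wide, to 38 mm from the axis, 3 to 8 mm above the foot; a bar on top lies in line with them; half a turn makes no difference. Origin: centre of its foot. It starts right of the mill, among bottles.
- board: Cake board smeared with icing, 170 mm (x) by 150 mm (y), its flat top 9 mm above the worktop, fixed, to the left of the mill (+y). Origin: centre of its underside.
- bottle_a: Bystander: upright squeeze bottle of gel colour, 55 mm in diameter, 186 mm tall with its spout; origin: centre of its underside.
- bottle_b: Bystander: upright squeeze bottle of gel colour, 55 mm in diameter, 186 mm tall with its spout; origin: centre of its underside.
- sprinkle_jar: Bystander: white sprinkle shaker, 72 mm in diameter, 109 mm tall; origin: centre of its underside.
- pot_on_board: Bystander: pot of paste colour with a white cap, 45 mm in diameter, 39 mm tall; origin: centre of its underside. It stands on the cake board, towards the board's +y edge.

How it is judged (in metres and radians):
On the way, in this order (a step that is already met when the one before it is completed fails the run):
1. the tall jar is out of the mill (z of tall_jar in the frame of mill_socket above 0.01 m), for 0.1 s.
2. the short jar is locked on the mill (horizontal distance between short_jar and mill_socket below 0.004 m and z of short_jar in the frame of mill_socket between -0.0145 and -0.009 m and angle between the x axis of short_jar and the x axis of mill, either way round below 0.1 rad and angle between short_jar's own z axis and vertical below 0.05 rad), for 0.2 s.
At the end, for the whole second after the job is handed in: Short jar locked: within 4 mm of the mill's axis, lugs in the catches (0.10 rad), foot 9 to 14.5 mm below the collar's top, upright (0.05 rad). Tall jar upright (0.06 rad) on the board, its centre within 58 mm (x) and 48 mm (y) of the board's. Both at rest (all of step 2 and x of tall_jar in the frame of board between -0.058 and 0.058 m and y of tall_jar in the frame of board between -0.048 and 0.048 m and z of tall_jar in the frame of board between 0.005 and 0.014 m and angle between tall_jar's own z axis and vertical below 0.06 rad and linear speed of each of short_jar, tall_jar below 0.02 m/s); the robot touches nothing.
It fails at once if a bystander is moved more than 25 mm or tipped (distance of any of bottle_a, bottle_b, sprinkle_jar, pot_on_board from where it was at the start of the episode above 0.025 m or angle between any of bottle_a, bottle_b, sprinkle_jar, pot_on_board's own z axis and vertical above 0.5 rad).
It fails at once if a jar is tipped over (angle between any of short_jar, tall_jar's own z axis and vertical above 0.6 rad).
It also fails if it takes over 64 s, if anything falls off the work surface, if the arm or the gripper's body presses on something with over 40 N, if the wrist force passes 120 N, or if a joint passes its speed limit or range.

### The arm

A 6-joint arm with a two-finger parallel gripper is mounted at the origin on a cart in front of the work surface, level with it; the furniture and walls round the work are solid. World frame = base frame: x ahead of the robot, y to its left, z up, the work surface at z = 0. Lengths are in mm, angles in rad, forces in N, time in s.
With the tool pointing down it reaches from about 425 to 950 mm from the base axis. Payload 14.7 kg.
Tool frame: the origin (TCP) lies at the very end of the fingers, on their centre line; the grasp point (between the pads) lies 19 mm behind it (robot.grip_depth is the distance from the TCP to the grasp point, in mm); z points along the fingers, y is the line along which they close (so a half turn about z gives the same grasp; the last joint's range is limited). The gripper opens to 85 mm and grips with 20 to 120 N. Pads are 22 mm wide; open, the fingers measure 114 mm over their backs; the gripper's body (76 mm by 85 mm) begins 54 mm behind the grasp point. The pads swing forward as they close: fully open they stand 13 mm farther back than shut.
Start: joints at [-1.233, 0.48, 1.596, -0, 1.065, -0.047], TCP at [244.008, -602.455, 231.297] pointing down, gripper open.
Joint ranges: [-2.75, 2.75], [-0.82, 2.05], [0.23, 2.67], [-1.56, 4.7], [0.09, 2.69], [-2.92, 2.92]. Speed limits (rad/s): [1.89, 1.89, 2.39, 3.01, 3.01, 3.01].

### API

Orientations are given as a 3x3 rotation matrix whose columns are the frame's x, y, z axes.
In Python, from station import robot, vision gives the robot as it stands (robot), with the cameras (vision).
- The arm moves only by the tool shift_gripper, called after ">>>" as name([rows], argument=value, ...), one row to a line, values as JSON. Schema: {"type":"object","properties":{"steps":{"type":"array","items":{"type":"object","properties":{"sx":{"type":"number"},"sy":{"type":"number"},"sz":{"type":"number"},"spin":{"type":"number"},"finger_gap":{"type":"number"}},"additionalProperties":false,"required":["finger_gap"]},"minItems":1,"maxItems":12},"only":{"type":"string"},"quiet":{"type":"boolean"},"lines":{"type":"string"}},"required":["steps"],"additionalProperties":false}. steps is a list of rows, 1 to 12 of them, each an object with the fields sx, sy, sz (the shift in fractions of the full range, 1 being 0.25 m), spin (a turn about the tool's z in a scale on which 1.0 is 2 rad), finger_gap (the opening from 0.0 (shut) to 1.0 (fully open)); a field left out counts as zero (the opening has to be given); each row shifts and turns the commanded pose from where the row before left it, along the tool's axes as they then stand; what a row does not reach is not made up. A row lasts 1/10 s, in which the tool goes at most 50 mm and 0.15 rad, less where a joint would pass 70% of its speed; a pose out of reach is approached as far as the arm can. The fingers move at their own pace and stop on an object; the grip force is fixed at half the most. Time passes only in rows, so rows that do not move let the fingers close. The tool returns the time, the measured TCP pose, the force, the opening and the grip force at its end. only (a regular expression) keeps the lines of the reply that match it, lines (a string "A,B") keeps lines A to B, and quiet returns only ok. A shift or turn number past 1, either way, is cut back to 1. Input that does not fit is refused with a message, and nothing moves.
- robot.sense(): the state, without advancing time (a new reading comes with each control period).
- vision.grab_frame(name): name is "side" or "top" or "wrist"; returns the picture (480x640x3 uint8, red, green, blue); there is no depth.
- vision.calibration(name): a dict with "fx", "fy", "cx", "cy" (pixels), "D" ([k1, k2, p1, p2, k3] as OpenCV has them; the pictures are not rectified), "eye" and "rotation" of the camera in the world. Camera axes: x right, y up, looking along -z (the intrinsics and any distortion apply to the point x, -y, -z); pixel columns grow to the right and rows downward; lengths in mm; the calibration is good to about 2 mm. A picture is of the moment at which its call begins: read the wrist's pose just before it. calibration takes no time and is no camera call; for the wrist camera it gives the pose at the moment of the call.
- robot.hand_in(): hands the job in; it is judged then, once.
The state is a dict: "clock": time; "joints": joint angles; "qd": joint speeds; "joint_efforts": joint torques, N m; "ee_pos": TCP position; "tcp_rot": TCP orientation; "ft_force": force on the tool from outside, world axes, zero at the start; "ft_torque": the same for the moment, N m; "finger_gap": opening from 0.0 (shut) to 1.0 (fully open); "grip_force": force on a finger pad.
Only numpy, scipy, OpenCV 4.12 (cv2) and the standard library are available. Lean on these libraries where they do the work, as an engineer would, in place of code of your own. Each camera call takes 0.05 s, during which the arm holds its last target. There are 200 camera calls.

## Working session

There is one attempt and no reset: what is moved stays moved. The work goes in short steps, Python scripts to look and compute and a tool call to move; the robot and the scene stay as the last step left them, time stands still between calls to the robot, and variables do not carry over. Pictures are saved under pics/ and viewed, at most 10 in all, crops included, and the job is handed in when it is done.

```bash
ls; mkdir -p pics; python3 - <<'E'
from station import robot, vision
import cv2
for n in ("top","side"):
    cv2.imwrite(f"pics/{n}0.png",vision.grab_frame(n)[:,:,::-1]); print(n,vision.calibration(n))
s=robot.sense();print(s["ee_pos"],s["tcp_rot"],s["clock"],s["finger_gap"])
E
```

```text
pics
station.py
top {'fx': 448.81147331253953, 'fy': 448.81147331253953, 'cx': 320.48109034825933, 'cy': 242.19533481180525, 'D': array([0.03968055, 0.        , 0.        , 0.        , 0.        ]), 'eye': array([ 431.79298559,  -53.74545553, 1136.37034118]), 'rotation': array([[-0.01987438,  0.99785537, -0.06236715],
       [-0.99935278, -0.0216975 , -0.02869219],
       [-0.02998387,  0.06175655,  0.99764077]])}
side {'fx': 518.963059914401, 'fy': 518.963059914401, 'cx': 314.3916759484512, 'cy': 238.4860757739669, 'D': array([-0.12084275,  0.        ,  0.        ,  0.        ,  0.        ]), 'eye': array([   22.41329604, -1066.74162763,   818.88123968]), 'rotation': array([[ 0.90652335,  0.24639184, -0.34279218],
       [-0.4214477 ,  0.4811995 , -0.76865394],
       [-0.02443864,  0.84127172,  0.54005986]])}
[ 243.8998501  -602.13416923  230.74213862] [[ 9.26878312e-01  3.75361787e-01 -3.51570411e-04]
 [ 3.75361949e-01 -9.26877773e-01  1.00043035e-03]
 [ 4.96605250e-05 -1.05924335e-03 -9.99999438e-01]] 0.1 0.9998043592907961
```

View pics/top0.png

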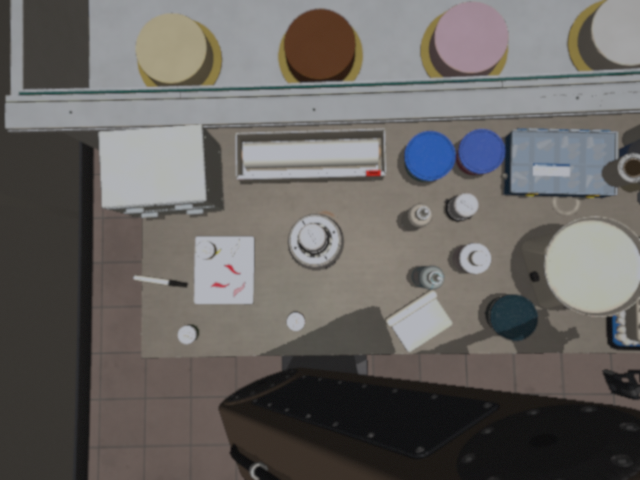

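View pics/side0.png

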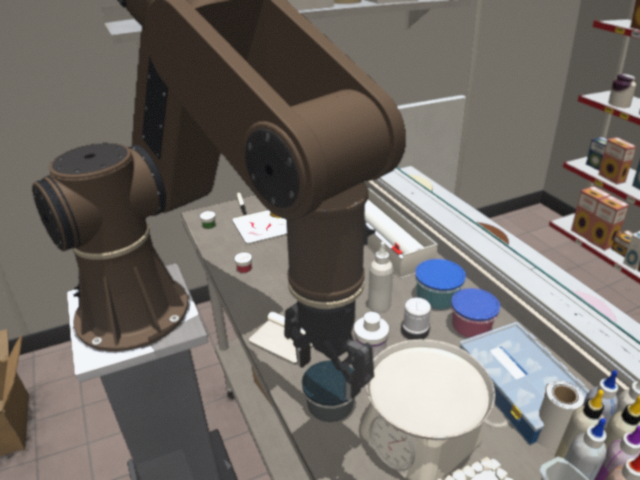

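The top view shows the mill at about (315,241) with the tall jar's top at (313,236), and the short jar at (463,207). The bottles are at (420,215) and (431,277), the sprinkle jar at (475,258), the board at (224,270) and the pot at (206,249). Next I'll enlarge the mill, the short jar and the board.

```bash
python3 - <<'E'
import cv2,numpy as np
im=cv2.imread("pics/top0.png")
f=lambda x,y,w,h,s:cv2.resize(im[y:y+h,x:x+w],None,fx=s,fy=s,interpolation=cv2.INTER_CUBIC)
a=f(280,206,70,70,5.7); b=f(400,186,100,100,4)
a=cv2.resize(a,(400,400));c=np.hstack([a,b])
d=cv2.resize(f(185,225,80,90,2),(160,180))
cv2.imwrite("pics/crop0.png",np.clip(c*1.0,0,255).astype(np.uint8))
E
```

```text
(no output)
```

View pics/crop0.png

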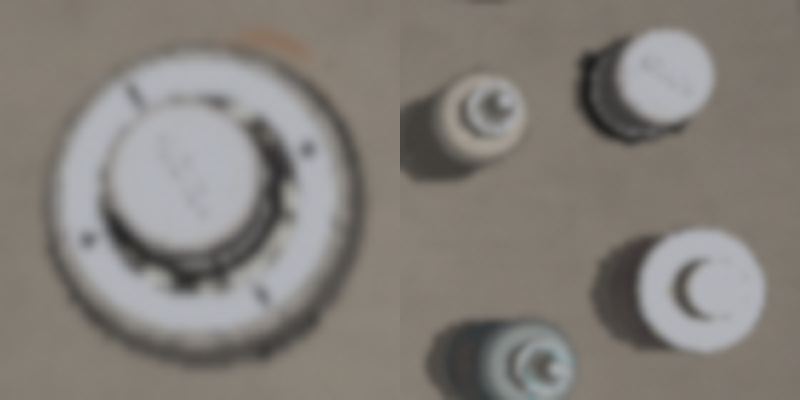

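The crop gives these positions:
- **Collar:** dots and catch bars centre on full-image (314.6,240.0), with the catch bars at (303.5,222.6) and (325.7,257.3).
- **Tall jar:** top centre at (312.2,237.2).
- **Short jar:** top centre at (466.8,205), with the bar running from (460.8,201.5) to (473,208.8).

```bash
cat > h.py <<'E'
from station import robot, vision
import cv2,numpy as np
def px(name,u,v,z,c=None):
    c=c or vision.calibration(name)
    K=np.array([[c["fx"],0,c["cx"]],[0,c["fy"],c["cy"]],[0,0,1]])
    x,y=cv2.undistortPoints(np.array([[[u,v]]],float),K,c["D"])[0,0]
    d=c["rotation"]@np.array([x,-y,-1]); e=c["eye"]
    return (e+d*(z-e[2])/d[2])[:2]
E
python3 - <<'E'
from h import *
P=lambda n,u,v,z:print(n,px("top",u,v,z).round(1))
P("collar",314.6,240,95);P("tall top",312.2,237.15,208)
P("catch1",303.5,222.6,95);P("catch2",325.7,257.3,95);P("slot1",333.9,232.1,95);P("slot2",295.4,248,95)
P("short",466.75,205,80);P("sbar1",460.8,201.5,80);P("sbar2",473,208.8,80)
P("botA",423.75,213,180);P("botB",435.75,278,180);P("sprk",475.5,258.5,85)
for u,v in ((194,237),(254,236),(254,304),(195,304)):P("board",u,v,9)
P("pot",206,249,48)
E
```

```text
collar [502.3 -10.2]
tall top [500.7 -10.1]
catch1 [543.6  14.9]
catch2 [461.5 -35.2]
slot1 [519.7 -55.5]
slot2 [484.6  34.9]
short [ 577.5 -367.1]
sbar1 [ 586.1 -353.8]
sbar2 [ 568.2 -381.1]
botA [ 549. -247.]
botB [ 410.9 -267.2]
sprk [ 452.  -380.6]
board [522.4 298.9]
board [521.6 146.5]
board [350.9 148.2]
board [353.8 296.5]
pot [489.3 257.4]
```

Units first: shifts go in shares of 0.25 m and turns go in shares of 2 rad. So 35 mm is 0.14, -34 mm is -0.136.

>>> shift_gripper([
  {"sx": 0.14,"sy": -0.136,"sz": -0.036,"finger_gap": 1},
  {"sx": 0.14,"sy": -0.136,"sz": -0.036,"finger_gap": 1},
  {"sx": 0.14,"sy": -0.136,"sz": -0.036,"finger_gap": 1},
  {"sx": 0.14,"sy": -0.136,"sz": -0.036,"finger_gap": 1},
  {"sx": 0.14,"sy": -0.136,"sz": -0.036,"finger_gap": 1},
  {"sx": 0.14,"sy": -0.136,"sz": -0.036,"finger_gap": 1},
  {"sx": 0.14,"sy": -0.136,"sz": -0.036,"finger_gap": 1},
  {"sx": 0.14,"sy": -0.136,"sz": -0.036,"finger_gap": 1},
  {"sx": 0.14,"sy": -0.136,"sz": -0.036,"finger_gap": 1},
  {"sx": 0.14,"sy": -0.136,"sz": -0.036,"finger_gap": 1},
  {"sx": 0.14,"sy": -0.136,"sz": -0.036,"finger_gap": 1},
  {"sx": 0.14,"sy": -0.136,"sz": -0.036,"finger_gap": 1},
])

```text
clock: 1.3
ee_pos: [480.4, -64.6, 339.7]
tcp_rot: [[0.927, 0.375, 0.0], [0.375, -0.927, -0.0], [0.0, 0.0, -1.0]]
ft_force: [1.6, -0.9, -0.4]
finger_gap: 1.003
grip_force: 0.0
```

>>> shift_gripper([
  {"sx": 0.08,"sy": -0.088,"finger_gap": 1},
  {"sx": 0.084,"sy": -0.088,"finger_gap": 1},
  {"finger_gap": 1},
])

```text
clock: 1.6
ee_pos: [502.4, -7.5, 339.1]
tcp_rot: [[0.926, 0.378, -0.0], [0.378, -0.926, 0.001], [0.0, -0.001, -1.0]]
ft_force: [-0.0, -0.1, 0.3]
finger_gap: 0.998
grip_force: 0.0
```

```bash
python3 - <<'E'
from h import *
s=robot.sense();c=vision.calibration("wrist")
cv2.imwrite("pics/w1.png",vision.grab_frame("wrist")[:,:,::-1]);print(s["ee_pos"],c, vision.calibration("wrist")["eye"])
E
```

```text
[502.42464863  -7.5241989  339.06130961] {'fx': 387.1047131886079, 'fy': 387.1047131886079, 'cx': 322.96096038795747, 'cy': 241.54585873516737, 'D': array([-0.06953969,  0.        ,  0.        ,  0.        ,  0.        ]), 'eye': array([566.65118843,  17.96294302, 482.60084414]), 'rotation': array([[ 3.77232807e-01,  8.91080903e-01,  2.52329611e-01],
       [-9.26118373e-01,  3.63081983e-01,  1.02353475e-01],
       [-4.11108400e-04, -2.72298177e-01,  9.62212832e-01]])} [566.10695516  16.58747189 482.4478022 ]
```

View pics/w1.png

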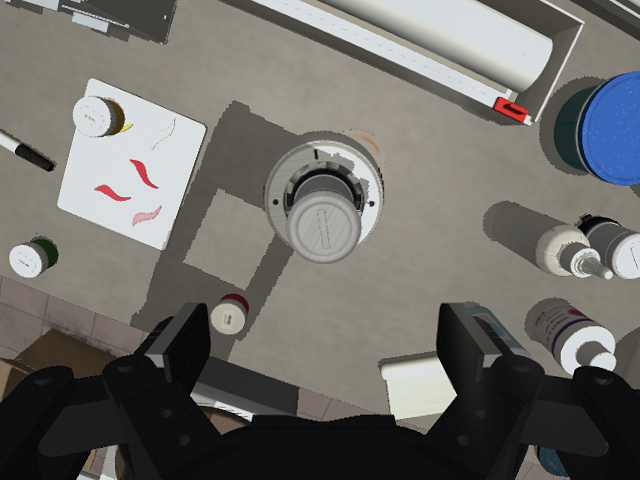

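The wrist view shows the tall jar's top centred near (324,228), the collar dots at (276,202) and (372,204), and the catch bar at (316,154). The board corners are at (92,79), (207,124), (164,249) and (58,207), and the pot's top is at (97,116).

```bash
python3 - <<'E'
from h import *
c=vision.calibration("wrist")  # settled close to picture pose
s=robot.sense();print(s["ee_pos"],s["qd"].round(3) if hasattr(s["qd"],"round") else s["qd"],c["eye"])
P=lambda n,u,v,z:print(n,px("w",u,v,z,c).round(1))
P("tall",324,228,208);P("dot",276,202,95);P("dot2",372,204,95);P("catch",316,154,95)
P("short",635,258,80)
for q in ((92,79),(207,124),(164,249),(58,207)):P("b",*q,9)
P("pot",97,116,48)
# refine with enlarged crop of mill
im=cv2.imread("pics/w1.png")
cv2.imwrite("pics/w1c.png",cv2.resize(im[125:275,255:395],None,fx=4,fy=4,interpolation=cv2.INTER_CUBIC))
E
```

```text
[501.78632046  -9.02163544 338.95931355] [-0.043 -0.008  0.014 -0.009  0.003 -0.023] [566.10695516  16.58747189 482.4478022 ]
tall [503.8  -9.6]
dot [484.9  34.9]
dot2 [519.7 -56. ]
catch [544.4  15.1]
short [ 577.7 -367. ]
b [523.4 293. ]
b [523.9 147.7]
b [354.8 152.6]
b [356.  298.5]
pot [491.2 254.9]
```

View pics/w1c.png

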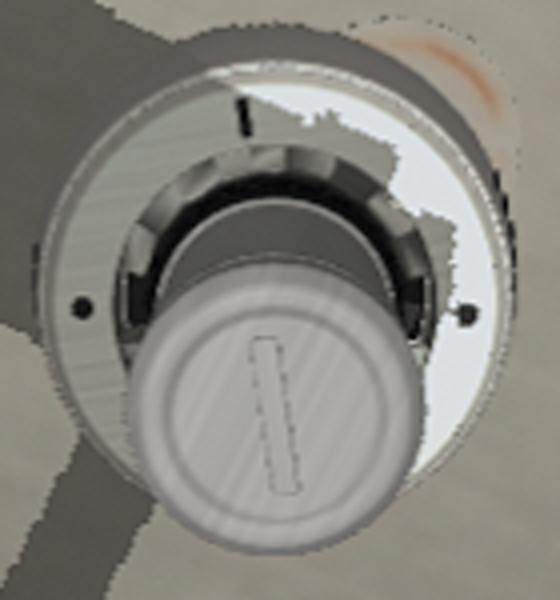

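Converted, 44 mm is 0.176, 1.2 mm is 0.0048.

>>> shift_gripper([
  {"sy": 0.0048,"sz": 0.172,"finger_gap": 1},
  {"sz": 0.176,"finger_gap": 1},
  {"sz": 0.176,"finger_gap": 1},
  {"sz": 0.176,"finger_gap": 1},
  {"finger_gap": 1},
])

```text
clock: 2.15
ee_pos: [498.3, -12.2, 160.0]
tcp_rot: [[0.927, 0.375, -0.009], [0.375, -0.927, 0.001], [-0.008, -0.004, -1.0]]
ft_force: [0.1, 0.9, 1.2]
finger_gap: 0.997
grip_force: 0.0
```

```bash
python3 -c "
from station import robot, vision
s=robot.sense();print(s['ee_pos'],s['ft_force'])"
```

```text
[498.28004509 -12.17908573 160.02634437] [0.07353805 0.89141188 1.22714935]
```

>>> shift_gripper([
  {"finger_gap": 0.4},
  {"finger_gap": 0.4},
  {"finger_gap": 0.4},
  {"finger_gap": 0},
  {"finger_gap": 0},
  {"finger_gap": 0},
  {"finger_gap": 0},
  {"finger_gap": 0},
])

```text
clock: 2.95
ee_pos: [503.4, -11.7, 166.6]
tcp_rot: [[0.927, 0.376, 0.004], [0.376, -0.927, -0.0], [0.003, 0.002, -1.0]]
ft_force: [-1.1, 0.5, 7.1]
finger_gap: 0.646
grip_force: 61.6
```

>>> shift_gripper([
  {"finger_gap": 0},
  {"finger_gap": 0},
  {"finger_gap": 0},
])

```text
clock: 3.25
ee_pos: [503.4, -11.7, 166.6]
tcp_rot: [[0.927, 0.375, 0.004], [0.375, -0.927, -0.0], [0.003, 0.002, -1.0]]
ft_force: [-0.9, 1.2, 6.0]
finger_gap: 0.644
grip_force: 61.6
```

Converted, 2 mm is 0.008.

>>> shift_gripper([
  {"sz": 0.008,"finger_gap": 0},
  {"sz": 0.008,"finger_gap": 0},
  {"sz": 0.008,"finger_gap": 0},
  {"finger_gap": 0},
  {"finger_gap": 0},
])

```text
clock: 3.75
ee_pos: [503.6, -11.6, 161.0]
tcp_rot: [[0.927, 0.375, 0.004], [0.375, -0.927, -0.0], [0.004, 0.002, -1.0]]
ft_force: [-1.2, 2.4, 12.8]
finger_gap: 0.644
grip_force: 62.3
```

Converted, -0.4 mm is -0.0016, -0.13 rad is -0.065.

>>> shift_gripper([
  {"sz": -0.0016,"spin": -0.06,"finger_gap": 0},
  {"spin": -0.065,"finger_gap": 0},
  {"spin": -0.065,"finger_gap": 0},
  {"spin": -0.065,"finger_gap": 0},
  {"spin": -0.065,"finger_gap": 0},
  {"spin": -0.065,"finger_gap": 0},
  {"spin": -0.065,"finger_gap": 0},
  {"spin": -0.065,"finger_gap": 0},
  {"spin": -0.065,"finger_gap": 0},
  {"spin": -0.06,"finger_gap": 0},
  {"finger_gap": 0},
  {"finger_gap": 0},
])

```text
clock: 4.95
ee_pos: [504.6, -11.5, 161.6]
tcp_rot: [[-0.094, 0.996, 0.006], [0.996, 0.094, -0.0], [-0.001, 0.006, -1.0]]
ft_force: [0.9, 4.7, 11.2]
finger_gap: 0.641
grip_force: 61.0
```

```bash
python3 -c "
from station import robot, vision
s=robot.sense();print(s['ft_torque'])"
```

```text
[ 0.82011816 -0.59584507  0.14113944]
```

Converted, -0.06 rad is -0.03.

>>> shift_gripper([
  {"spin": -0.03,"finger_gap": 0},
  {"spin": -0.03,"finger_gap": 0},
  {"finger_gap": 0},
  {"finger_gap": 0},
])

```text
clock: 5.35
ee_pos: [504.8, -11.4, 161.6]
tcp_rot: [[-0.212, 0.977, 0.007], [0.977, 0.212, 0.0], [-0.001, 0.006, -1.0]]
ft_force: [2.8, 5.2, 10.4]
finger_gap: 0.647
grip_force: 60.8
```

```bash
python3 -c "
from station import robot, vision
s=robot.sense();print(s['ft_torque'])"
```

```text
[ 1.14746978 -0.83307679  0.14500281]
```

Converted, -4 mm is -0.016.

>>> shift_gripper([
  {"sz": -0.016,"finger_gap": 0},
  {"sz": -0.016,"finger_gap": 0},
  {"sz": -0.016,"finger_gap": 0},
  {"finger_gap": 0},
  {"finger_gap": 0},
])

```text
clock: 5.85
ee_pos: [504.2, -11.4, 173.0]
tcp_rot: [[-0.212, 0.977, 0.005], [0.977, 0.212, 0.0], [-0.001, 0.005, -1.0]]
ft_force: [5.0, 4.0, 3.5]
finger_gap: 0.643
grip_force: 64.8
```

```bash
python3 -c "
from station import robot, vision
s=robot.sense();print(s['ft_torque'])"
```

```text
[ 1.01817002 -1.10670646 -0.00386492]
```

Converted, -20 mm is -0.08, -10 mm is -0.04.

>>> shift_gripper([
  {"sz": -0.02,"finger_gap": 0},
  {"sz": -0.02,"finger_gap": 0},
  {"sz": -0.02,"finger_gap": 0},
  {"sz": -0.04,"finger_gap": 0},
  {"sz": -0.08,"finger_gap": 0},
  {"finger_gap": 0},
])

```text
clock: 6.45
ee_pos: [503.4, -11.7, 218.2]
tcp_rot: [[-0.212, 0.977, 0.004], [0.977, 0.212, -0.0], [-0.001, 0.003, -1.0]]
ft_force: [-0.9, -0.5, -2.5]
finger_gap: 0.641
grip_force: 66.4
```

```bash
python3 -c "
from station import robot, vision
s=robot.sense();print(s['ft_torque'])"
```

```text
[-0.05268002  0.01688398  0.00944045]
```

>>> shift_gripper([
  {"sx": 0.08,"sy": -0.012,"finger_gap": 0},
  {"sx": 0.148,"sy": -0.024,"finger_gap": 0},
  {"sx": 0.148,"sy": -0.024,"finger_gap": 0},
  {"sx": 0.148,"sy": -0.024,"finger_gap": 0},
  {"sx": 0.148,"sy": -0.024,"finger_gap": 0},
  {"sx": 0.148,"sy": -0.024,"finger_gap": 0},
  {"sx": 0.08,"sy": -0.012,"sz": 0.12,"finger_gap": 0},
  {"sz": 0.14,"finger_gap": 0},
  {"sz": 0.12,"finger_gap": 0},
  {"sz": 0.06,"finger_gap": 0},
  {"finger_gap": 0},
  {"finger_gap": 0},
])

```text
clock: 7.65
ee_pos: [419.1, 200.6, 105.8]
tcp_rot: [[-0.212, 0.977, -0.001], [0.977, 0.212, -0.0], [-0.0, -0.001, -1.0]]
ft_force: [-0.2, 0.2, -1.7]
finger_gap: 0.636
grip_force: 66.6
```

Converted, 5 mm is 0.02, 4 mm is 0.016.

>>> shift_gripper([
  {"sz": 0.02,"finger_gap": 0},
  {"sz": 0.016,"finger_gap": 0},
  {"sz": 0.008,"finger_gap": 0},
  {"sz": 0.004,"finger_gap": 0},
  {"finger_gap": 0},
  {"finger_gap": 0},
])

```text
clock: 8.25
ee_pos: [419.2, 200.7, 94.0]
tcp_rot: [[-0.212, 0.977, 0.0], [0.977, 0.212, 0.0], [0.0, 0.0, -1.0]]
ft_force: [-1.5, 0.5, 4.6]
finger_gap: 0.642
grip_force: 67.2
```

Converted, -45 mm is -0.18, -40 mm is -0.16.

>>> shift_gripper([
  {"finger_gap": 0.75},
  {"finger_gap": 0.9},
  {"finger_gap": 1},
  {"finger_gap": 1},
  {"finger_gap": 1},
  {"sz": -0.04,"finger_gap": 1},
  {"sz": -0.16,"finger_gap": 1},
  {"sz": -0.18,"finger_gap": 1},
  {"sz": -0.18,"finger_gap": 1},
  {"sz": -0.18,"finger_gap": 1},
  {"finger_gap": 1},
])

```text
clock: 9.35
ee_pos: [421.6, 201.7, 285.0]
tcp_rot: [[-0.212, 0.977, 0.009], [0.977, 0.212, 0.003], [0.002, 0.009, -1.0]]
ft_force: [0.6, -0.0, -1.2]
finger_gap: 1.002
grip_force: 0.0
```

```bash
python3 - <<'E'
from h import *
cv2.imwrite("pics/t2.png",vision.grab_frame("top")[:,:,::-1])
cv2.imwrite("pics/w2.png",vision.grab_frame("wrist")[:,:,::-1])
E
```

```text
(no output)
```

View pics/w2.png

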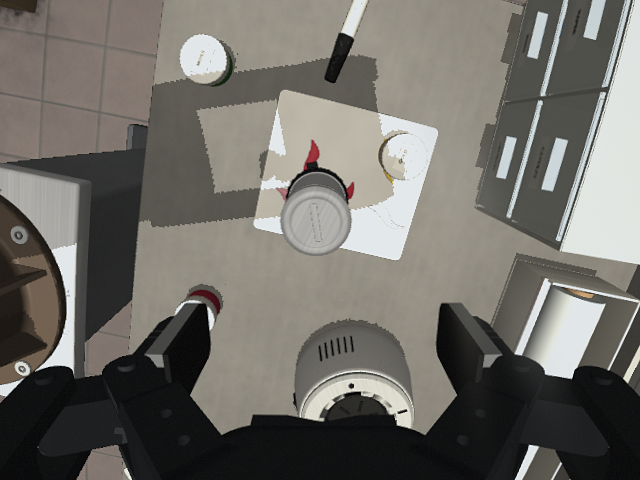

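The tall jar stands upright on the board, its top centred at about (316,218), clear of the pot at (404,156). Next I go to the short jar.

```bash
python3 - <<'E'
from h import *
c=vision.calibration("wrist");s=robot.sense()
print(s["ee_pos"],px("w",315.5,219,134,c),s["joints"])
for q in ((283,90),(439,129),(399,261),(254,229)):print(px("w",*q,9,c).round(1))
p=s["ee_pos"];R=s["tcp_rot"]
print(R.T@(np.array([577.5,-367,285])-p))
E
```

```text
[419.47361675 200.7990763  280.32815853] [413.52262036 203.94143457] [ 3.81266302e-01  1.62750329e-01  1.94249501e+00 -1.24576346e-05
  1.03338517e+00  1.67168826e-01]
[357.5 300.5]
[523.3 297.7]
[520.  148.8]
[353.2 151.1]
[-588.4084855    33.79082264   -4.85689634]
```

Converted, -49 mm is -0.196, -25 mm is -0.1.

>>> shift_gripper([
  {"sx": -0.1,"sy": 0.004,"finger_gap": 1},
  {"sx": -0.196,"sy": 0.012,"finger_gap": 1},
  {"sx": -0.196,"sy": 0.012,"finger_gap": 1},
  {"sx": -0.196,"sy": 0.012,"finger_gap": 1},
  {"sx": -0.196,"sy": 0.012,"finger_gap": 1},
  {"sx": -0.196,"sy": 0.012,"finger_gap": 1},
  {"sx": -0.196,"sy": 0.012,"finger_gap": 1},
  {"sx": -0.196,"sy": 0.012,"finger_gap": 1},
  {"sx": -0.196,"sy": 0.012,"finger_gap": 1},
  {"sx": -0.196,"sy": 0.012,"finger_gap": 1},
  {"sx": -0.196,"sy": 0.012,"finger_gap": 1},
  {"sx": -0.196,"sy": 0.012,"finger_gap": 1},
])

```text
clock: 10.65
ee_pos: [571.6, -344.9, 277.2]
tcp_rot: [[-0.212, 0.977, -0.002], [0.977, 0.212, 0.002], [0.002, -0.002, -1.0]]
ft_force: [0.3, 0.8, -0.3]
finger_gap: 1.003
grip_force: 0.0
```

Converted, -24 mm is -0.096, 2 mm is 0.008.

>>> shift_gripper([
  {"sx": -0.096,"sy": 0.008,"finger_gap": 1},
  {"finger_gap": 1},
  {"finger_gap": 1},
  {"finger_gap": 1},
  {"finger_gap": 1},
])

```text
clock: 11.15
ee_pos: [579.0, -365.1, 278.6]
tcp_rot: [[-0.213, 0.977, -0.0], [0.977, 0.213, 0.0], [0.001, -0.0, -1.0]]
ft_force: [0.8, 0.3, -0.3]
finger_gap: 0.998
grip_force: 0.0
```

```bash
python3 - <<'E'
from h import *
cv2.imwrite("pics/w3.png",vision.grab_frame("wrist")[:,:,::-1])
s=robot.sense();print(s["ee_pos"],np.round(s["qd"],3),s["joints"])
im=cv2.imread("pics/w3.png")[100:400,140:540]
cv2.imwrite("pics/w3c.png",cv2.resize(im,None,fx=2,fy=2,interpolation=cv2.INTER_CUBIC))
E
```

```text
[ 579.11823669 -365.21469831  278.84925619] [-0.002  0.    -0.006  0.001  0.     0.   ] [-6.06962803e-01  4.91736454e-01  1.45399588e+00  9.60565028e-05
  1.19604720e+00 -8.22004325e-01]
```

View pics/w3c.png

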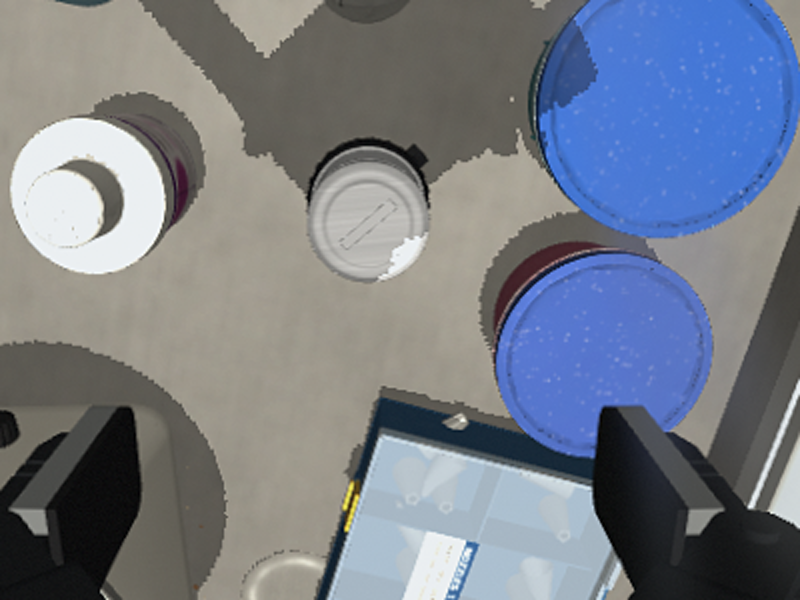

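The short jar's top is at about (324,210.5) in the full picture, with its bar running at 45°. The fingers have about 30 mm of room to the tubs at this yaw.

```bash
python3 - <<'E'
from h import *
c=vision.calibration("wrist");s=robot.sense()
w=lambda x,y,z=80:px("w",140+x/2,100+y/2,z,c)
j=w(368.5,221);d=w(397,202)-w(340,247)
print(j,np.degrees(np.arctan2(*d[::-1])),(w(397,202)+w(340,247))/2, w(417,155,6))
print(s["tcp_rot"].T@(np.array([*j,36])-s["ee_pos"]))
E
```

```text
[ 580.26714254 -364.5143879 ] 51.09031705151141 [ 580.52839484 -366.17552702] [ 601.3638781  -338.21085251]
[  0.39104231   1.28686007 242.84925927]
```

Converted, 1.3 mm is 0.0052, 0.4 mm is 0.0016, 0.15 rad is 0.075.

>>> shift_gripper([
  {"sx": 0.0016,"sy": 0.0052,"spin": 0.07,"finger_gap": 1},
  {"spin": 0.075,"finger_gap": 1},
  {"spin": 0.075,"finger_gap": 1},
  {"spin": 0.075,"finger_gap": 1},
  {"spin": 0.075,"finger_gap": 1},
  {"spin": 0.075,"finger_gap": 1},
  {"spin": 0.075,"finger_gap": 1},
  {"spin": 0.075,"finger_gap": 1},
  {"spin": 0.075,"finger_gap": 1},
  {"spin": 0.075,"finger_gap": 1},
  {"spin": 0.075,"finger_gap": 1},
  {"spin": 0.075,"finger_gap": 1},
])

```text
clock: 12.4
ee_pos: [580.4, -364.9, 279.0]
tcp_rot: [[1.0, -0.011, 0.0], [-0.011, -1.0, -0.0], [0.0, 0.0, -1.0]]
ft_force: [-0.8, 0.3, 0.3]
finger_gap: 1.004
grip_force: 0.0
```

>>> shift_gripper([
  {"sz": 0.16,"spin": 0.075,"finger_gap": 1},
  {"sz": 0.16,"spin": 0.075,"finger_gap": 1},
  {"sz": 0.16,"spin": 0.075,"finger_gap": 1},
  {"sz": 0.16,"spin": 0.075,"finger_gap": 1},
  {"spin": 0.075,"finger_gap": 1},
  {"spin": 0.075,"finger_gap": 1},
  {"spin": 0.075,"finger_gap": 1},
  {"spin": 0.075,"finger_gap": 1},
  {"spin": 0.075,"finger_gap": 1},
  {"finger_gap": 1},
  {"finger_gap": 1},
])

```text
clock: 13.5
ee_pos: [580.5, -365.2, 119.0]
tcp_rot: [[0.219, -0.976, 0.0], [-0.976, -0.219, -0.0], [0.0, -0.0, -1.0]]
ft_force: [-0.6, 0.1, -0.4]
finger_gap: 0.995
grip_force: 0.0
```

Converted, 30 mm is 0.12, 15 mm is 0.06.

>>> shift_gripper([
  {"sz": 0.12,"finger_gap": 1},
  {"sz": 0.12,"finger_gap": 1},
  {"sz": 0.06,"finger_gap": 1},
  {"sz": 0.032,"finger_gap": 1},
  {"finger_gap": 1},
  {"finger_gap": 0.7},
  {"finger_gap": 0.65},
  {"finger_gap": 0.6},
  {"finger_gap": 0.6},
  {"finger_gap": 0.6},
])

```text
clock: 14.5
ee_pos: [581.0, -366.1, 37.3]
tcp_rot: [[0.214, -0.977, 0.002], [-0.977, -0.214, -0.001], [0.001, -0.001, -1.0]]
ft_force: [-1.3, 0.9, 7.5]
finger_gap: 0.645
grip_force: 62.8
```

>>> shift_gripper([
  {"finger_gap": 0.8},
  {"finger_gap": 1},
  {"finger_gap": 1},
  {"finger_gap": 1},
])

```text
clock: 14.9
ee_pos: [580.4, -365.6, 35.8]
tcp_rot: [[0.214, -0.977, 0.0], [-0.977, -0.214, -0.0], [0.0, -0.0, -1.0]]
ft_force: [0.2, -0.9, -0.3]
finger_gap: 0.997
grip_force: 0.0
```

Converted, -0.15 rad is -0.075.

>>> shift_gripper([
  {"spin": -0.07,"finger_gap": 1},
  {"spin": -0.07,"finger_gap": 1},
  {"spin": -0.075,"finger_gap": 1},
  {"spin": -0.075,"finger_gap": 1},
  {"spin": -0.075,"finger_gap": 1},
  {"spin": -0.075,"finger_gap": 1},
  {"spin": -0.075,"finger_gap": 1},
  {"spin": -0.075,"finger_gap": 1},
  {"spin": -0.07,"finger_gap": 1},
  {"spin": -0.065,"finger_gap": 1},
  {"spin": -0.06,"finger_gap": 1},
  {"finger_gap": 1},
])

```text
clock: 16.1
ee_pos: [580.4, -365.6, 35.7]
tcp_rot: [[0.977, 0.215, -0.0], [0.215, -0.977, 0.0], [-0.0, -0.0, -1.0]]
ft_force: [0.0, 0.3, -0.3]
finger_gap: 0.997
grip_force: 0.0
```

>>> shift_gripper([
  {"finger_gap": 1},
  {"finger_gap": 0.7},
  {"finger_gap": 0.6},
  {"finger_gap": 0.6},
  {"finger_gap": 0},
  {"finger_gap": 0},
  {"finger_gap": 0},
])

```text
clock: 16.8
ee_pos: [580.4, -365.7, 36.0]
tcp_rot: [[0.977, 0.212, 0.0], [0.212, -0.977, -0.0], [0.0, 0.0, -1.0]]
ft_force: [-0.5, 0.7, 5.3]
finger_gap: 0.64
grip_force: 63.2
```

Converted, -45 mm is -0.18, -43 mm is -0.172.

>>> shift_gripper([
  {"sz": -0.04,"finger_gap": 0},
  {"sz": -0.14,"finger_gap": 0},
  {"sz": -0.18,"finger_gap": 0},
  {"sz": -0.18,"finger_gap": 0},
  {"sz": -0.18,"finger_gap": 0},
  {"sz": -0.18,"finger_gap": 0},
  {"sz": -0.02,"finger_gap": 0},
  {"sx": -0.016,"sy": -0.08,"finger_gap": 0},
  {"sx": -0.032,"sy": -0.172,"finger_gap": 0},
  {"sx": -0.032,"sy": -0.172,"finger_gap": 0},
  {"sx": -0.032,"sy": -0.172,"finger_gap": 0},
  {"sx": -0.032,"sy": -0.172,"finger_gap": 0},
])

```text
clock: 18.0
ee_pos: [502.9, -184.1, 265.4]
tcp_rot: [[0.977, 0.212, -0.001], [0.212, -0.977, 0.0], [-0.0, -0.0, -1.0]]
ft_force: [0.8, 0.8, -1.8]
finger_gap: 0.648
grip_force: 64.4
```

>>> shift_gripper([
  {"sx": -0.032,"sy": -0.172,"finger_gap": 0},
  {"sx": -0.028,"sy": -0.172,"finger_gap": 0},
  {"sz": 0.08,"spin": -0.065,"finger_gap": 0},
  {"sz": 0.08,"spin": -0.065,"finger_gap": 0},
  {"spin": -0.065,"finger_gap": 0},
  {"spin": -0.065,"finger_gap": 0},
  {"spin": -0.065,"finger_gap": 0},
  {"spin": -0.065,"finger_gap": 0},
  {"spin": -0.065,"finger_gap": 0},
  {"spin": -0.065,"finger_gap": 0},
  {"finger_gap": 0},
  {"finger_gap": 0},
])

```text
clock: 19.2
ee_pos: [471.1, -104.8, 225.6]
tcp_rot: [[0.315, 0.949, -0.0], [0.949, -0.315, 0.0], [-0.0, -0.0, -1.0]]
ft_force: [-0.4, -0.5, -2.5]
finger_gap: 0.643
grip_force: 64.5
```

>>> shift_gripper([
  {"finger_gap": 0},
  {"finger_gap": 0},
  {"finger_gap": 0},
])

```text
clock: 19.5
ee_pos: [471.3, -104.9, 225.7]
tcp_rot: [[0.312, 0.95, -0.0], [0.95, -0.312, 0.0], [0.0, -0.0, -1.0]]
ft_force: [0.1, -0.3, -2.9]
finger_gap: 0.641
grip_force: 64.5
```

```bash
python3 - <<'E'
from h import *
cv2.imwrite("pics/w4.png",vision.grab_frame("wrist")[:,:,::-1])
s=robot.sense();print(s["ee_pos"],np.round(s["qd"],3))
E
```

```text
[ 471.26506995 -104.8794392   225.69083036] [-0.001  0.001 -0.002  0.     0.001 -0.004]
```

View pics/w4.png

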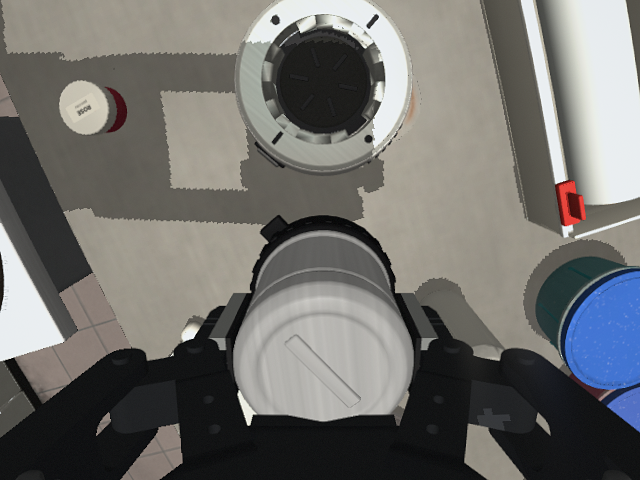

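```bash
python3 - <<'E'
import cv2,numpy as np
im=cv2.imread("pics/w4.png")
z=lambda x,y,w,h:cv2.resize(im[y:y+h,x:x+w],(w*4,h*4),interpolation=cv2.INTER_CUBIC)
a=z(230,0,100,150);b=z(330,0,100,150)
cv2.imwrite("pics/w4c.png",np.hstack([a,b]))
E
```

```text
(no output)
```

View pics/w4c.png

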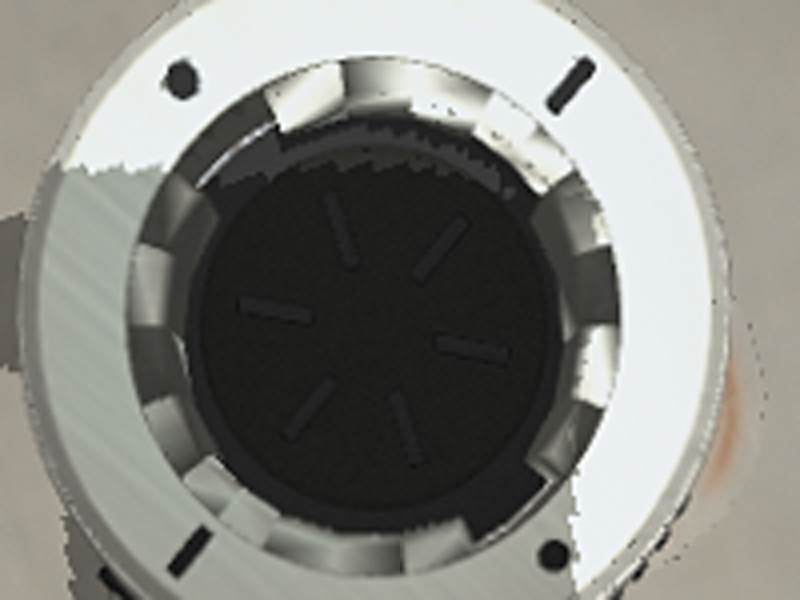

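The enlarged picture puts the slot dots at (275.5,19.8) and (368.5,138.8) and the catch bars at (372.8,21.3) and (277.5,137.8). On the held jar, the bar runs from (290,340) to (355,402) and a lug is at (273,229).

```bash
python3 - <<'E'
from h import *
c=vision.calibration("wrist");s=robot.sense();R=s["tcp_rot"];p=s["ee_pos"]
w=lambda u,v,z:px("w",u,v,z,c)
an=lambda d:np.degrees(np.arctan2(d[1],d[0]))
d1,d2,k1,k2=w(275.5,19.75,95),w(368.5,138.75,95),w(372.75,21.25,95),w(277.5,137.75,95)
print("C",(d1+d2)/2,(k1+k2)/2,"slot",an(d1-d2),"catch",an(k1-k2),np.linalg.norm(d1-d2),np.linalg.norm(k1-k2))
zt=p[2]-36+80
a,b=w(290,340,zt),w(357,404,zt)
print("bar",an(a-b),(a+b)/2,"lug",an(w(273,229,zt-80+6)-p[:2]),"tool",an(R[:2,0]))
C=((d1+d2+k1+k2)/4)
print(R.T@(np.array([*C,140])-p))
E
```

```text
C [503.91501678  -7.90430319] [504.04353576  -8.05917425] slot 111.16189145138684 catch 31.18900050651829 97.8769992758265 97.62128222384767
bar 113.6305637302648 [ 471.89302258 -105.44215713] lug 113.51235799975407 tool 71.84369957247213
[102.2662549    0.89244892  85.69199907]
```

Converted, 35 mm is 0.14, 11.7 mm is 0.0468, 0.02 rad is 0.01.

>>> shift_gripper([
  {"sx": 0.1,"spin": 0.01,"finger_gap": 0},
  {"sx": 0.14,"sy": 0.0012,"spin": 0.01,"finger_gap": 0},
  {"sx": 0.12,"sy": 0.0012,"sz": 0.06,"finger_gap": 0},
  {"sx": 0.0468,"sy": 0.0004,"sz": 0.1,"finger_gap": 0},
  {"sz": 0.1,"finger_gap": 0},
  {"sz": 0.052,"finger_gap": 0},
  {"finger_gap": 0},
  {"finger_gap": 0},
  {"finger_gap": 0},
])

```text
clock: 20.45
ee_pos: [506.4, -9.4, 148.6]
tcp_rot: [[0.349, 0.937, 0.001], [0.937, -0.349, -0.0], [0.0, 0.001, -1.0]]
ft_force: [0.7, -1.1, -2.8]
finger_gap: 0.64
grip_force: 64.5
```

Converted, 5 mm is 0.02, -2.8 mm is -0.0112.

>>> shift_gripper([
  {"sx": -0.0008,"sy": -0.0112,"sz": 0.02,"finger_gap": 0},
  {"sz": 0.02,"finger_gap": 0},
  {"sz": 0.016,"finger_gap": 0},
  {"sz": 0.012,"finger_gap": 0},
  {"sz": 0.012,"finger_gap": 0},
  {"sz": 0.012,"finger_gap": 0},
  {"finger_gap": 0},
  {"finger_gap": 0},
  {"finger_gap": 0},
])

```text
clock: 21.35
ee_pos: [503.2, -8.5, 124.8]
tcp_rot: [[0.349, 0.937, 0.0], [0.937, -0.349, -0.0], [0.0, 0.0, -1.0]]
ft_force: [0.2, 0.6, -1.4]
finger_gap: 0.643
grip_force: 64.5
```

Converted, 3 mm is 0.012, 2 mm is 0.008.

>>> shift_gripper([
  {"sz": 0.012,"finger_gap": 0},
  {"sz": 0.012,"finger_gap": 0},
  {"sz": 0.012,"finger_gap": 0},
  {"sz": 0.008,"finger_gap": 0},
  {"finger_gap": 0},
  {"finger_gap": 0},
])

```text
clock: 21.95
ee_pos: [503.4, -8.5, 113.9]
tcp_rot: [[0.349, 0.937, 0.001], [0.937, -0.349, -0.0], [0.0, 0.001, -1.0]]
ft_force: [-1.8, 0.0, 9.8]
finger_gap: 0.642
grip_force: 65.0
```

```bash
python3 -c "
from station import robot, vision
s=robot.sense();print(s['ft_torque'])"
```

```text
[0.06586217 0.29309841 0.00123012]
```

Converted, 0.7 mm is 0.0028, 0.13 rad is 0.065.

>>> shift_gripper([
  {"sz": 0.0028,"finger_gap": 0},
  {"spin": 0.05,"finger_gap": 0},
  {"spin": 0.065,"finger_gap": 0},
  {"spin": 0.065,"finger_gap": 0},
  {"spin": 0.065,"finger_gap": 0},
  {"spin": 0.065,"finger_gap": 0},
  {"spin": 0.065,"finger_gap": 0},
  {"spin": 0.065,"finger_gap": 0},
  {"spin": 0.065,"finger_gap": 0},
  {"spin": 0.065,"finger_gap": 0},
  {"spin": 0.065,"finger_gap": 0},
  {"spin": 0.03,"finger_gap": 0},
])

```text
clock: 23.15
ee_pos: [503.9, -8.5, 113.4]
tcp_rot: [[0.993, -0.12, 0.002], [-0.12, -0.993, -0.0], [0.002, 0.0, -1.0]]
ft_force: [0.3, -1.1, 11.6]
finger_gap: 0.645
grip_force: 65.2
```

>>> shift_gripper([
  {"spin": 0.025,"finger_gap": 0},
  {"spin": 0.015,"finger_gap": 0},
  {"finger_gap": 0},
  {"finger_gap": 0},
])

```text
clock: 23.55
ee_pos: [503.8, -8.3, 113.4]
tcp_rot: [[0.981, -0.194, 0.001], [-0.194, -0.981, 0.0], [0.001, -0.0, -1.0]]
ft_force: [-0.6, 2.6, 11.6]
finger_gap: 0.642
grip_force: 65.5
```

```bash
python3 -c "
from station import robot, vision
s=robot.sense();print(s['ft_torque'])"
```

```text
[0.45174415 0.05666856 0.22127762]
```

Units first: shifts go in shares of 0.25 m and turns go in shares of 2 rad. So -2 mm is -0.008.

>>> shift_gripper([
  {"sz": -0.008,"finger_gap": 0},
  {"sz": -0.008,"finger_gap": 0},
  {"sz": -0.008,"finger_gap": 0},
  {"finger_gap": 0},
  {"finger_gap": 0},
])

```text
clock: 24.05
ee_pos: [503.5, -8.3, 119.0]
tcp_rot: [[0.981, -0.194, 0.001], [-0.194, -0.981, 0.0], [0.001, -0.0, -1.0]]
ft_force: [4.2, 5.1, -1.4]
finger_gap: 0.64
grip_force: 70.9
```

```bash
python3 -c "
from station import robot, vision
s=robot.sense();print(s['ft_torque'])"
```

```text
[ 0.70136083 -0.50180382  0.19817629]
```

Converted, -45 mm is -0.18, -35 mm is -0.14.

>>> shift_gripper([
  {"finger_gap": 0.75},
  {"finger_gap": 0.9},
  {"finger_gap": 1},
  {"finger_gap": 1},
  {"finger_gap": 1},
  {"sz": -0.04,"finger_gap": 1},
  {"sz": -0.14,"finger_gap": 1},
  {"sz": -0.18,"finger_gap": 1},
  {"sz": -0.18,"finger_gap": 1},
  {"sz": -0.18,"finger_gap": 1},
  {"sx": -0.12,"finger_gap": 1},
  {"sx": -0.12,"finger_gap": 1},
])

```text
clock: 25.25
ee_pos: [444.3, 3.2, 300.9]
tcp_rot: [[0.981, -0.194, 0.003], [-0.194, -0.981, -0.0], [0.003, -0.0, -1.0]]
ft_force: [-1.5, -0.1, -0.8]
finger_gap: 0.999
grip_force: 0.0
```

>>> shift_gripper([
  {"finger_gap": 1},
  {"finger_gap": 1},
  {"finger_gap": 1},
  {"finger_gap": 1},
  {"finger_gap": 1},
])

```text
clock: 25.75
ee_pos: [444.6, 3.1, 298.8]
tcp_rot: [[0.981, -0.194, -0.0], [-0.194, -0.981, 0.0], [-0.0, 0.0, -1.0]]
ft_force: [0.9, 0.4, 0.1]
finger_gap: 1.003
grip_force: 0.0
```

```bash
python3 - <<'E'
from h import *
im=vision.grab_frame("wrist")[:,:,::-1]
cv2.imwrite("pics/w5.png",im)
E
```

```text
(no output)
```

View pics/w5.png

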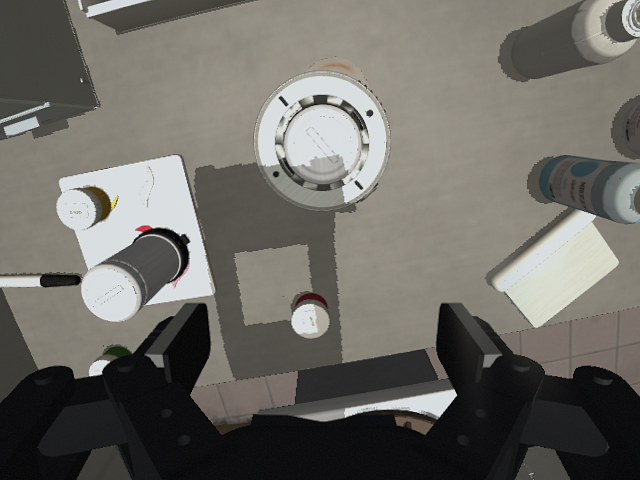

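The short jar is centred in the collar with its bar, (308,128) to (338,161), in line with the catches at (282,100) and (358,184). The tall jar stands upright on the board near (170,255), and the pot and bottles are undisturbed. I'm handing it in.

```bash
python3 -c "
from station import robot, vision
print(robot.hand_in())"
```

```text
the job is handed in; nothing more can be done
None
```

I handed the job in at about 26 s on the robot's clock: the short jar is locked on the mill and the tall jar stands upright on the cake board, with nothing else seen to have moved; hand-in returned no verdict.

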